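# Bed down and shut the taper cock of the leak-test rig

## Task

The tapered brass plug of the air cock on the leak-test rig has worked loose: it stands proud of its barrel and half open. Take the red-handled T-key from its white holder, set it over the square on the plug, and turn the plug shut, its red line square across the pipe, while you keep pressing it down, so that the taper draws in until the collar is fully home on the barrel and holds there. Press firmly and steadily, with some 20 to 25 N, leave the key standing on the square, and disturb nothing else on the table.

Things in the scene. Friction and masses are not known exactly. Their poses are not given: they have to be found in the camera images.
- key: Steel T-key, 0.16 kg, loose, standing upright in the holder. Origin: centre of its flat lower end, which rests on the plug's collar when the key is fully on; z up the shank, x along its bar. Lower end: square socket, outside 26 x 26 and 25 high, sides along x and y; inside 16 square, 19 deep, mouth flared to 22 square over the lowest 6 mm. Shank above it 10 thick.
- key_bar (a point): Centre of the key's red bar handle, 66 mm above the key's origin, same axes. The bar is 70 long (x), 12 wide (y), 12 high; below it are 30 mm of bare shank.
- plug: Brass taper plug in the barrel of the cock; it can sink along the barrel's axis and turn about it. Origin: centre of the underside of its collar, z up; y along the red line across the collar, either end alike. At the start the collar is 6 mm above the rim and the line 0.2 to 0.5 rad clockwise from above off the pipe; 1.07 to 1.37 rad more clockwise makes it square across: shut.
- plug_top (a point): Centre of the top of the plug's square stud (14 x 14 mm, 14 high above the collar, sides along the plug's x and y), 20 mm above the plug's origin, same axes. Dry friction fit: pressing alone, up to 35 N, does not move it; turned either way (0.2 to 0.4 N m) while pressed with 22 N or more it sinks about 6 mm per rad until the collar is home, with less only part way. Turned unpressed it works back out. It stays where left.
- collar: The plug's brass collar, 46 across and 6 thick, part of the plug; same origin and axes. The key's lower end bears on it.
- cock: Leak-test rig, fixed: grey base plate 84 (x) x 200 (y) x 10 mm, in its middle the upright barrel, 51 mm across. Origin: under the middle of the plate, on the barrel's axis; z up, y along the pipe (axis 31 mm high). At +y 87 mm a dial gauge (24 radius, to 65 mm high), at -y 87 mm a black rubber nozzle (to 61 mm high).
- cock_rim (a point): Centre of the barrel's rim, 52 mm above the rig's origin, same axes. The plug's origin comes to this point when it is home.
- holder: White block, fixed, 56 (x) x 88 (y) x 30 mm; origin: centre of its underside. The key stands in a square pocket, 29 x 29 and 24 deep, centred at y = +18 mm; a round hole, 23 across, at y = -24 mm is empty.
- tube_0: Capped orange tube, 20 thick, 98 long (along y), loose, beside the nozzle end of the rig. Bystander. Origin: centre of its underside.
- weight_0: Brass-coloured check weight, 22 across, 26 high, loose, beside the holder. Bystander. Origin: centre of its underside.
- label_roll: Roll of white labels, 68 across, 32 high, loose, left on the table. Bystander. Origin: centre of its underside.
- ring_gauge: Grey flat plate 34 x 75 x 6 mm with two holes, loose, right on the table. Bystander. Origin: centre of its underside.
Not all that is in view belongs to the job. Several things have the shape of the key; the one meant has the colours described above.

How it is judged:
By the outcome, as a careful person would: the job done as asked, in the order asked, and still so for the second after the job is handed in, with the robot touching nothing.
It also fails if it takes over 56 s, if anything falls off the work surface, if the arm or the gripper's body presses on something with over 40 N, if the wrist force passes 120 N, or if a joint passes its speed limit or range.

## Robot

A 6-joint arm with a two-finger parallel gripper is mounted at the origin on a cart in front of the work surface, level with it; the furniture and walls round the work are solid. World frame = base frame: x ahead of the robot, y to its left, z up, the work surface at z = 0. Lengths are in m, angles in rad, forces in N, time in s.
With the tool pointing down it reaches from about 0.35 to 0.975 m from the base axis. Payload 17.4 kg.
Tool frame: the origin (TCP) lies on the front face of the gripper's body, between the roots of the fingers; the fingertips stand 73 mm ahead of it and the grasp point (between the pads) lies 54 mm ahead of it; z points along the fingers, y is the direction in which the jaws open and shut (so a half turn about z gives the same grasp; the last joint's range is limited). The gripper opens to 85 mm and grips with 20 to 120 N. Pads are 22 mm wide; open, the fingers measure 114 mm over their backs; the gripper's body (76 mm by 85 mm) begins 54 mm behind the grasp point. The pads swing forward as they close: fully open they stand 13 mm farther back than shut.
Start: joints at [-1.332, 0.116, 1.442, -0, 1.584, -0.038], TCP at [0.184, -0.649, 0.304] pointing down, gripper open.
Joint ranges: [-2.83, 2.83], [-0.83, 2.19], [0.07, 2.5], [-1.14, 4.28], [0.01, 3], [-2.97, 2.97]. Speed limits (rad/s): [1.89, 1.89, 2.22, 3.14, 3.14, 3.14].

## Interface

Orientations are given as a unit quaternion [w, x, y, z].
In Python, from cell import * gives the robot as it stands.
- The arm moves only by the shell command python3 -m handwheel 'ROWS' [FORCE]. ROWS is a JSON object of lists of equal length, an entry for each row: "hand": the opening, from -1 (shut) to 1 (fully open); "xyz": the shift along the tool's x, y, z in cm, a list of three; "spin": the turn about the tool's z in rad. A call has 1 to 5 rows; each row shifts and turns the pose as measured when the row begins, along the tool's axes as they then stand; what a row does not reach is not made up. A row lasts 1/8 s, in which the tool goes at most 62.5 mm and 10.7 degrees, less where a joint would pass 70% of its speed; a pose out of reach is approached as far as the arm can. A call with a gripper value outside its range is refused whole. The fingers move at their own pace and stop on an object; FORCE is the grip in N (left out, the last holds). Time passes only in rows, so rows that do not move let the fingers close. It gives the time, the measured TCP pose, the force and the opening at its end, in the units of the state.
- sense(): the state, without advancing time (a new reading comes with each control period).
- snapshot(name): name is "scene" or "top" or "wrist"; returns a dict with "pixels" (384x512x3 uint8, red, green, blue), "K" (3x3 intrinsics, pixels), "dist_coeffs" ([k1, k2, p1, p2, k3] as OpenCV has them; the pictures are not rectified), "eye" and "orientation" of the camera in the world; the wrist camera has in their place "tool_from_camera" (4x4, takes a point from camera to tool coordinates, whose origin is the TCP and whose axes are the flange's). Camera axes: x right, y down, z forward; pixel columns grow to the right and rows downward; lengths in m; the calibration is good to about 2 mm. A picture is of the moment at which its call begins: read the wrist's pose just before it. There is no depth.
- finish_job(): hands the job in, once; it reports no verdict.
The state is a dict: "time": time; "joint_pos": joint angles; "qvel": joint speeds; "joint_torque": joint torques, N m; "position": TCP position; "tool_rot": TCP orientation; "wrist_force": force on the tool from outside, world axes, zero at the start; "torque": the same for the moment, N m; "gripper_width": finger opening in m.
Only numpy, scipy, OpenCV 4.12 (cv2) and the standard library are available. Lean on these libraries where they do the work, as an engineer would, in place of code of your own. Each camera call takes 0.05 s, during which the arm holds its last target. There are 200 camera calls.

## Working session

There is one attempt and no reset: what is moved stays moved. The work goes in short steps, Python scripts to look and compute and a shell command to move; the robot and the scene stay as the last step left them, time stands still between calls to the robot, and variables do not carry over. Pictures are saved under pics/ and viewed, about 8 in all and at most 12, crops included, and the job is handed in when it is done.

```bash
ls; mkdir -p pics
cat > h.py <<'E'
from cell import *
import numpy as np, cv2
from scipy.spatial.transform import Rotation as R
def q2R(q): return R.from_quat([q[1],q[2],q[3],q[0]]).as_matrix()
def cam(name):
    s=sense(); d=snapshot(name)
    if 'eye' in d:
        o=np.array(d['orientation'],float); Rc=q2R(o) if o.size==4 else o.reshape(3,3); e=np.array(d['eye'])
    else:
        T=np.array(d['tool_from_camera']); Rt=q2R(s['tool_rot']); Rc=Rt@T[:3,:3]; e=Rt@T[:3,3]+np.array(s['position'])
    return d['pixels'],np.array(d['K']),np.array(d['dist_coeffs']),e,Rc
def ray(c,uv,z):
    _,K,D,e,Rc=c
    p=cv2.undistortPoints(np.array(uv,float).reshape(-1,1,2),K,D).reshape(-1,2)
    r=np.c_[p,np.ones(len(p))]@Rc.T
    return e+r*((z-e[2])/r[:,2])[:,None]
def proj(c,P):
    _,K,D,e,Rc=c
    return cv2.projectPoints((np.array(P,float).reshape(-1,3)-e)@Rc,np.zeros(3),np.zeros(3),K,D)[0].reshape(-1,2)
def save(im,n): cv2.imwrite('pics/'+n,im[:,:,::-1])
E
python3 - <<'E'
from h import *
a=cam('top');b=cam('scene')
save(cv2.resize(a[0],(800,600)),'top.png');save(cv2.resize(b[0],(800,600)),'scene.png')
print(a[3],a[4],b[3]);print(sense())
E
```

```text
pics
[0.2294312  0.07937676 1.56201461] [[ 0.00816921 -0.9854162   0.16996525]
 [-0.99996489 -0.00773329  0.00322664]
 [-0.00186519 -0.16998564 -0.98544477]] [-0.39800963  0.62372997  0.8424271 ]
{'time': 0.1, 'joint_pos': array([-1.33183172e+00,  1.16429770e-01,  1.44222448e+00, -3.72210284e-05,
        1.58402763e+00, -3.78016678e-02]), 'qvel': array([-0.00105207, -0.00091552, -0.00172352,  0.00073389, -0.00170411,
        0.00064191]), 'joint_torque': array([ 3.02517117e-03, -7.33663845e+01, -6.33788610e+01, -1.95761965e-05,
        5.27710130e-03, -3.16650812e-06]), 'position': array([ 0.18439775, -0.64920994,  0.30322537]), 'tool_rot': array([-5.39990429e-04,  9.90440209e-01,  1.37941637e-01, -7.32004762e-05]), 'wrist_force': array([0.25046974, 0.83398289, 0.12472041]), 'torque': array([ 0.00376795,  0.01809012, -0.01238848]), 'gripper_width': 0.08520316873502644}
```

View pics/top.png

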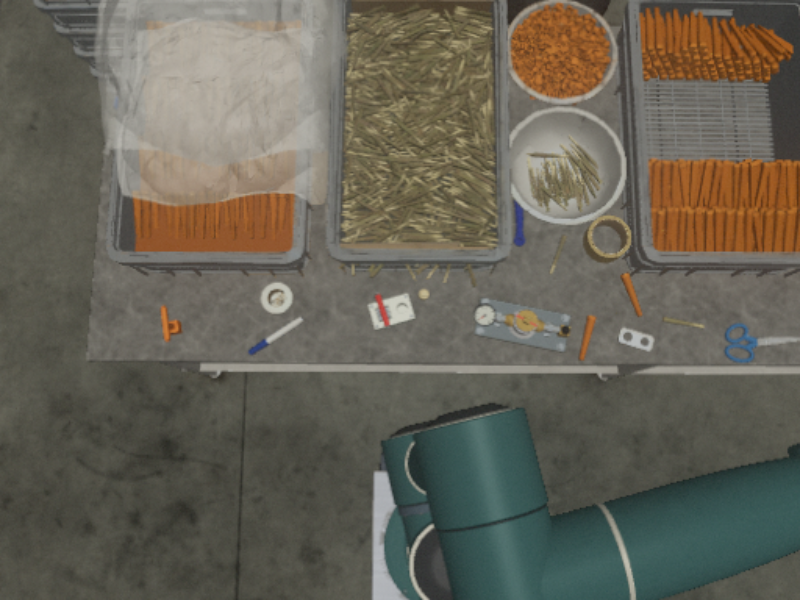

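View pics/scene.png

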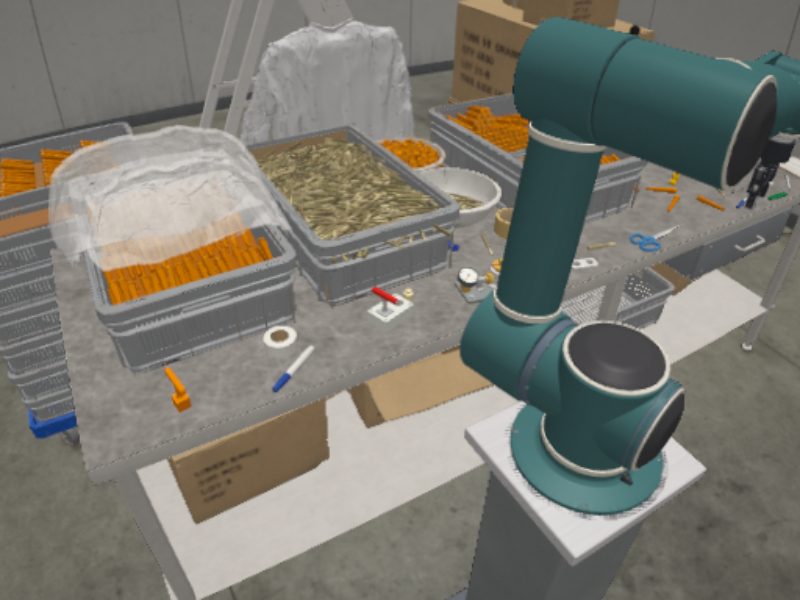

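The top view (800 px wide) shows the white holder at (391,310) with a red bar across it at (382,311). The rig plate is at (522,325), with its gauge at (486,315) and nozzle at (565,330). Two things have the key's shape: the red bar at (382,311), and an orange T lying loose at (170,323). The red one in the white holder fits the description. I'll confirm that in a crop.

Run:
```python
from h import *
a=cam('top');im=a[0]
crop=im[180:230,225:375]; save(cv2.resize(crop,(800,267),interpolation=cv2.INTER_CUBIC),'crop.png')
hsv=cv2.cvtColor(im,cv2.COLOR_RGB2HSV)
m=(((hsv[...,0]<6)|(hsv[...,0]>172))&(hsv[...,1]>150)&(hsv[...,2]>90)).astype(np.uint8)
n,l,st,ce=cv2.connectedComponentsWithStats(m)
for i in range(1,n):
    if st[i,4]>15:
        print(st[i],ce[i]);ys,xs=np.where(l==i);print(cv2.minAreaRect(np.c_[xs,ys].astype(np.float32)))
        P=ray(a,np.c_[xs,ys],0.084); print(P.mean(0)); w,v=np.linalg.eigh(np.cov(P[:,:2].T));print(v[:,1],np.sqrt(w*12))
s=0.64
print(ray(a,np.array([[391,310],[522,323]])*s,0.03))
print(ray(a,np.array([[486,315],[565,330]])*s,0.063))
```

```text
[241 189   8  19  47] [244.23404255 197.72340426]
((244.30189514160156, 198.0565643310547), (19.23047637939453, 2.472489595413208), 74.05460357666016)
[0.47936666 0.14152507 0.084     ]
[-0.95301327 -0.30292854] [0.00785957 0.06584575]
[[ 0.48632612  0.12368847  0.03      ]
 [ 0.46040627 -0.15596701  0.03      ]]
[[ 0.47175635 -0.07587359  0.063     ]
 [ 0.44135089 -0.24048148  0.063     ]]
```

View pics/crop.png

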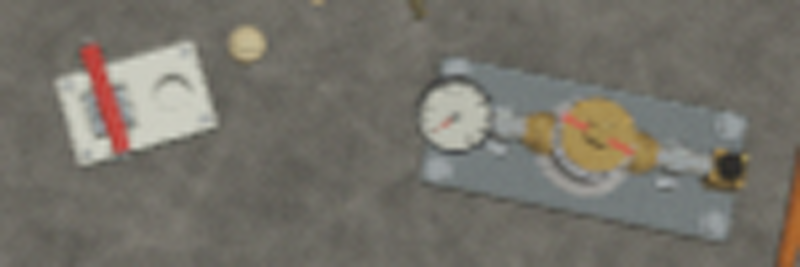

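The crop confirms it: the red bar crosses the key pocket of the white holder (crop 105,100), and the rig's red line is about 0.3 rad clockwise off the pipe. Next I'll move toward the rig for a close look.

```bash
python3 -m handwheel '{"hand":[1,1,1,1,1],"xyz":[[4.2,-4.4,0],[4.2,-4.4,0],[4.2,-4.4,0],[4.2,-4.4,0],[4.2,-4.4,0]],"spin":[0,0,0,0,0]}'
python3 -m handwheel '{"hand":[1,1,1,1,1],"xyz":[[4.2,-4.4,0],[4.2,-4.4,0],[4.2,-4.4,0],[4.2,-4.4,0],[0,0,0]],"spin":[0,0,0,0,0]}'
python3 - <<'E'
from h import *
w=cam('wrist');save(w[0],'w1.png');print(w[3]);print(w[4]);s=sense();print(s['position'],s['tool_rot'],s['wrist_force'])
E
```

```text
time: 0.78
position: [0.3279, -0.3752, 0.3009]
tool_rot: [-0.002, 0.991, 0.135, -0.0]
wrist_force: [0.9, -0.0, 0.1]
gripper_width: 0.0856
time: 1.4
position: [0.445, -0.1504, 0.3017]
tool_rot: [-0.002, 0.991, 0.137, 0.0]
wrist_force: [-1.1, -0.6, 0.2]
gripper_width: 0.0856
[ 0.51623003 -0.13075587  0.37153235]
[[ 0.27303536 -0.92144396 -0.27639232]
 [-0.9619971  -0.26261003 -0.07481683]
 [-0.00364388  0.28631625 -0.95812824]]
[ 0.44443958 -0.15188857  0.30162221] [-1.80444272e-03  9.90642444e-01  1.36470558e-01  2.79576541e-04] [-0.63484466  1.01838909  0.55363098]
```

View pics/w1.png

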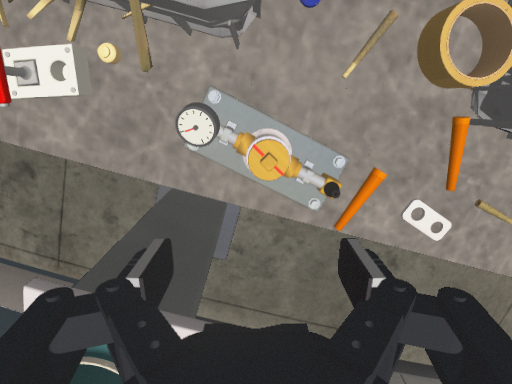

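The wrist view shows the rig plate with bolts at (214,96), (340,161), (315,203) and (193,147). The collar is at (269,159) with its red line running down-right, and the holder is at the left edge. Now I'll measure these.

Run:
```python
from h import *
w=cam('wrist');im=w[0];hsv=cv2.cvtColor(im,cv2.COLOR_RGB2HSV)
sub=np.zeros(im.shape[:2],bool);sub[130:190,240:300]=1
H,S,V=[hsv[...,i].astype(int) for i in range(3)]
red=sub&((H<7)|(H>172))&(S>130)&(V>100)
ys,xs=np.where(red);print(len(xs),xs.min(),xs.max(),ys.min(),ys.max())
P=ray(w,np.c_[xs,ys],0.064)[:,:2];ww,v=np.linalg.eigh(np.cov(P.T));print('line c',P.mean(0),'ang',np.degrees(np.arctan2(v[1,1],v[0,1])),np.sqrt(12*ww))
col=(sub&(S>110)&(V>110)&(H<30)).astype(np.uint8)
col=cv2.morphologyEx(cv2.morphologyEx(col,cv2.MORPH_CLOSE,np.ones((5,5))),cv2.MORPH_OPEN,cv2.getStructuringElement(2,(25,25)))
ys,xs=np.where(col);P=ray(w,np.c_[xs,ys],0.064)[:,:2];print('collar c',P.mean(0),'ext',np.ptp(P,axis=0))
B=ray(w,[[214,96],[340,161],[315,203],[193,147]],0.012)[:,:2];print(B)
d=B[0]-B[1]+B[3]-B[2];print('pipe ang',np.degrees(np.arctan2(*d[::-1])),'long edges',[np.degrees(np.arctan2(*x[::-1])) for x in (B[0]-B[1],B[3]-B[2])],B.mean(0),np.linalg.norm(d)/2,np.linalg.norm(B[0]-B[3]))
G=ray(w,[[197,125],[332,189]],0.062)[:,:2];print(G,np.degrees(np.arctan2(*(G[0]-G[1])[::-1])),np.linalg.norm(G[0]-G[1]),G.mean(0))
h=ray(w,[[5,70]],.072);print('bar?',h)
```

```text
66 251 282 144 174
line c [ 0.46555586 -0.15627721] ang 61.40906798880421 [0.00272722 0.05722471]
collar c [ 0.46464935 -0.15948712] ext [0.04520171 0.0504248 ]
[[ 0.51221424 -0.08026622]
 [ 0.47879084 -0.2545153 ]
 [ 0.41603901 -0.24219393]
 [ 0.44495208 -0.06912222]]
pipe ang 79.824992993223 long edges [np.float64(79.14175621536657), np.float64(80.5158443101673)] [ 0.46299904 -0.16152442] 0.1764352367571702 0.06817907977909964
[[ 0.4789639  -0.07697679]
 [ 0.45109403 -0.24005631]] 80.30198837611704 0.1654438273250807 [ 0.46502897 -0.15851655]
bar? [[0.48345195 0.12954245 0.072     ]]
```

```bash
python3 -m handwheel '{"hand":[1,1,1,1,1],"xyz":[[2.2,-5.4,1],[2.2,-5.4,1],[2.2,-5.4,1],[2.2,-5.4,1],[2.2,-5.4,1]],"spin":[0,0,0,0,0]}'
python3 -m handwheel '{"hand":[1],"xyz":[[0,0,0]],"spin":[0]}'
cat > bar.py <<'E'
from h import *
def meas():
    w=cam('wrist');im=w[0];hsv=cv2.cvtColor(im,cv2.COLOR_RGB2HSV)
    H,S,V=[hsv[...,i].astype(int) for i in range(3)]
    m=(((H<6)|(H>172))&(S>150)&(V>60)).astype(np.uint8)
    n,l,st,ce=cv2.connectedComponentsWithStats(m);i=1+st[1:,4].argmax()
    return w,l==i,st[i]
E
python3 - <<'E'
from bar import *
w,m,st=meas();save(w[0],'w2.png');print(st)
ys,xs=np.where(m)
for z in (.072,.078):
    P=ray(w,np.c_[xs,ys],z)[:,:2];(c,sz,a)=cv2.minAreaRect((P*1000).astype(np.float32));ww,v=np.linalg.eigh(np.cov(P.T));print(P.mean(0),c,sz,a,np.degrees(np.arctan2(v[1,1],v[0,1])))
s=sense();print(s['position'],s['tool_rot'],w[3])
E
```

```text
time: 2.12
position: [0.4797, 0.134, 0.2517]
tool_rot: [-0.001, 0.992, 0.127, 0.001]
wrist_force: [2.0, -1.4, 0.4]
gripper_width: 0.0857
time: 2.25
position: [0.4797, 0.1354, 0.2505]
tool_rot: [-0.001, 0.992, 0.128, 0.0]
wrist_force: [0.1, -0.5, 0.4]
gripper_width: 0.085
[241 147  17  75 912]
[0.48271322 0.14195446] (481.8178405761719, 141.53387451171875) (69.65424346923828, 11.46157169342041) 18.508737564086914 -161.23817237076105
[0.48437006 0.14224216] (483.49627685546875, 141.8317108154297) (67.97148895263672, 11.184684753417969) 18.508731842041016 -161.23817237076105
[0.47983154 0.13394198 0.25106293] [-4.58252037e-04  9.91912661e-01  1.26920041e-01  6.05745908e-04] [0.55129511 0.15386331 0.3203596 ]
```

View pics/w2.png

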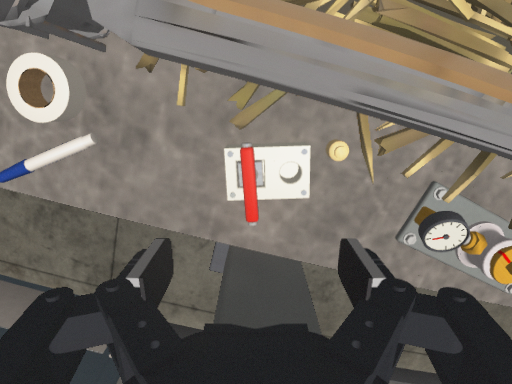

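The bar is at (249,184), in the holder's pocket. I'll check the clearance to the bin rim before going down.

```bash
python3 - <<'E'
from h import *
a=cam('top')
w=cam('wrist')
for z in (0.1,.15,.2,.25):
    print(z,ray(a,np.array([[330,256],[340,266],[400,266]])*.64,z)[:,:2].round(3).tolist(),ray(w,[[136,43],[300,83]],z)[:,:2].round(3).tolist())
E
python3 -m handwheel '{"hand":[1,1,1],"xyz":[[0.5,-0.6,0],[0.0,-0.0,4],[0,0,0]],"spin":[-0.07,0,0]}'
python3 - <<'E'
from bar import *
w,m,st=meas();ys,xs=np.where(m);P=ray(w,np.c_[xs,ys],.075)[:,:2]
(c,sz,a)=cv2.minAreaRect((P*1000).astype(np.float32));s=sense();Rt=q2R(s['tool_rot'])
print(c,sz,a,s['position'],'yaw',np.degrees(np.arctan2(Rt[1,0],Rt[0,0])),Rt[:,2])
E
```

```text
0.1 [[0.587, 0.249], [0.566, 0.228], [0.567, 0.104]] [[0.573, 0.246], [0.575, 0.124]]
0.15 [[0.575, 0.243], [0.554, 0.223], [0.555, 0.103]] [[0.568, 0.224], [0.57, 0.13]]
0.2 [[0.562, 0.238], [0.543, 0.218], [0.544, 0.103]] [[0.563, 0.203], [0.564, 0.136]]
0.25 [[0.55, 0.232], [0.531, 0.213], [0.532, 0.102]] [[0.558, 0.182], [0.559, 0.142]]
time: 2.78
position: [0.4845, 0.1341, 0.2129]
tool_rot: [-0.0, 0.987, 0.158, 0.003]
wrist_force: [-0.1, -0.5, 0.3]
gripper_width: 0.0853
(482.27490234375, 141.64833068847656) (68.75701141357422, 11.312479019165039) 18.4002685546875 [0.48533781 0.13437649 0.21527612] yaw 18.141590161793786 [ 0.00812395  0.00176262 -0.99996545]
```

```bash
python3 -m handwheel '{"hand":[1,1,1,1],"xyz":[[-0.1,-0.8,0],[0,0,3],[0,0,3],[0,0,0]],"spin":[0,0,0,0]}'
python3 - <<'E'
from bar import *
s=sense();Rt=q2R(s['tool_rot'])
g=np.array(s['position'])+Rt[:,2]*.054
d=Rt.T@(np.array([.4824,.1417,.072])-g)
print(s['position'],d*100,'yaw',np.degrees(np.arctan2(Rt[1,0],Rt[0,0])),Rt[:,2])
E
```

```text
time: 3.32
position: [0.4843, 0.1418, 0.1613]
tool_rot: [-0.001, 0.988, 0.156, 0.009]
wrist_force: [-0.1, 0.4, 0.2]
gripper_width: 0.0859
[0.48425503 0.14175644 0.16128661] [-0.3307445  -0.06424109  3.52423139] yaw 17.96114770537263 [ 0.01668326  0.00394683 -0.99985303]
```

```bash
python3 -m handwheel '{"hand":[1,1,1,1],"xyz":[[-0.3,-0.05,1.5],[0,0,1.3],[0,0,0.8],[0,0,0]],"spin":[0,0,0,0]}'
python3 - <<'E'
from bar import *
s=sense();Rt=q2R(s['tool_rot'])
g=np.array(s['position'])+Rt[:,2]*.054
d=Rt.T@(np.array([.4824,.1417,.072])-g)
print(s['position'],d*100,'yaw',np.degrees(np.arctan2(Rt[1,0],Rt[0,0])),Rt[:,2],s['wrist_force'])
E
```

```text
time: 3.82
position: [0.4828, 0.1418, 0.1266]
tool_rot: [-0.001, 0.988, 0.156, 0.011]
wrist_force: [0.5, 0.5, -0.6]
gripper_width: 0.0853
[0.48278385 0.14182097 0.12664974] [-0.15587797 -0.00983411  0.06288993] yaw 17.95308061708065 [ 0.02066692  0.00486631 -0.99977457] [ 0.52743855  0.4876391  -0.57775199]
```

```bash
python3 -m handwheel '{"hand":[-1,-1,-1,-1,-1],"xyz":[[0,0,0],[0,0,0],[0,0,0],[0,0,0],[0,0,0]],"spin":[0,0,0,0,0]}' 110
python3 -m handwheel '{"hand":[-1,-1,-1],"xyz":[[0,0,0],[0,0,0],[0,0,0]],"spin":[0,0,0]}'
python3 - <<'E'
from bar import *
s=sense();Rt=q2R(s['tool_rot']);print(s['position'],'yaw',np.degrees(np.arctan2(Rt[1,0],Rt[0,0])),Rt[:,2],s['wrist_force'],s['gripper_width'])
E
```

```text
time: 4.45
position: [0.4833, 0.142, 0.128]
tool_rot: [-0.001, 0.988, 0.156, 0.011]
wrist_force: [-0.1, 1.0, 1.2]
gripper_width: 0.01
time: 4.82
position: [0.4833, 0.142, 0.1279]
tool_rot: [-0.001, 0.988, 0.156, 0.011]
wrist_force: [-0.2, -0.4, 0.3]
gripper_width: 0.0098
[0.48330945 0.14197071 0.12794485] yaw 17.951154864427757 [ 0.0222336   0.00534975 -0.99973849] [-0.24645618 -0.4074896   0.2755118 ] 0.009812681265477588
```

```bash
python3 -m handwheel '{"hand":[-1,-1,-1,-1,-1],"xyz":[[0,0,-2],[0,0,-3],[0,0,-4],[0,0,-4],[0,0,0]],"spin":[0,0,0,0,0]}'
python3 - <<'E'
from bar import *
w,m,st=meas();save(w[0],'w3.png');print(st)
s=sense();Rt=q2R(s['tool_rot']);print(s['position'],'yaw',np.degrees(np.arctan2(Rt[1,0],Rt[0,0])),Rt[:,2],s['wrist_force'],s['gripper_width'])
E
```

```text
time: 5.45
position: [0.4796, 0.141, 0.2667]
tool_rot: [-0.001, 0.988, 0.156, 0.012]
wrist_force: [0.2, 0.1, -1.4]
gripper_width: 0.0097
[ 243  199   25  127 2842]
[0.479287   0.14097031 0.26469698] yaw 17.951876947772924 [ 0.02100657  0.00487161 -0.99976747] [ 0.329294   -0.21603921 -2.40342604] 0.010166320308154522
```

View pics/w3.png

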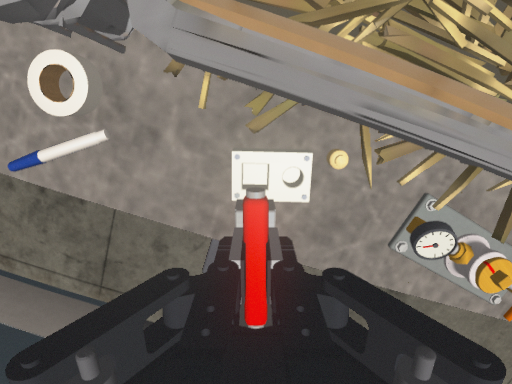

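```bash
python3 - <<'E'
from h import *
d=snapshot('wrist');T=np.array(d['tool_from_camera']);K=np.array(d['K']);D=np.array(d['dist_coeffs'])
hsv=cv2.cvtColor(d['pixels'],cv2.COLOR_RGB2HSV);H,S,V=[hsv[...,i].astype(int) for i in range(3)]
m=(((H<6)|(H>172))&(S>150)&(V>60)&(np.arange(384)[:,None]>190)).astype(np.uint8)
rows=[(y,np.where(m[y])[0]) for y in range(196,326,8)]
for y,x in rows: print(y,x.min(),x.max(),end=' | ')
print()
for z in (.048,.050,.052):
    uv=np.array([[256,195],[256,326]],float);p=cv2.undistortPoints(uv.reshape(-1,1,2),K,D).reshape(-1,2);r=np.c_[p,np.ones(2)]@T[:3,:3].T
    P=T[:3,3]+r*((z-T[2,3])/r[:,2])[:,None];print(z,P.round(4).tolist())
E
python3 -m handwheel '{"hand":[-1,-1,-1,-1,-1],"xyz":[[-2.1,5.6,0],[-2.1,5.6,0],[-2.1,5.6,0],[-2.1,5.6,0],[-2.1,5.6,0]],"spin":[0,0,0,0,0]}'
python3 -m handwheel '{"hand":[-1,-1,-1,-1,-1],"xyz":[[0,0,0],[0,0,0],[0,0,0],[0,0,0],[0,0,0]],"spin":[-0.16,-0.16,-0.16,-0.16,-0.16]}'
python3 -m handwheel '{"hand":[-1],"xyz":[[0,0,0]],"spin":[0]}'
python3 - <<'E'
from bar import *
w,m,st=meas();save(w[0],'w4.png');print(st)
s=sense();Rt=q2R(s['tool_rot']);print(s['position'],'yaw',np.degrees(np.arctan2(Rt[1,0],Rt[0,0])),Rt[:,2],s['wrist_force'],s['gripper_width'])
E
```

```text
time: 6.18
position: [0.4634, -0.1625, 0.2553]
tool_rot: [-0.002, 0.987, 0.16, 0.006]
wrist_force: [1.3, 0.6, -1.2]
gripper_width: 0.0097
time: 6.8
position: [0.4603, -0.1667, 0.2477]
tool_rot: [-0.005, 0.843, 0.539, 0.002]
wrist_force: [0.1, -0.1, -1.4]
gripper_width: 0.0093
time: 6.92
position: [0.46, -0.1666, 0.2465]
tool_rot: [-0.005, 0.843, 0.538, 0.002]
wrist_force: [0.8, -0.5, -1.4]
gripper_width: 0.0096
[ 243  197   25  129 2861]
[ 0.4599616  -0.16660395  0.2464818 ] yaw 64.99734516561574 [-0.00304316  0.01110393 -0.99993372] [ 0.09822502 -0.56411366 -1.86595005] 0.009647168359632492Traceback (most recent call last):
  File "<stdin>", line 6, in <module>
    return umr_minimum(a, axis, None, out, keepdims, initial, where)
ValueError: zero-size array to reduction operation minimum which has no identity
```

View pics/w4.png

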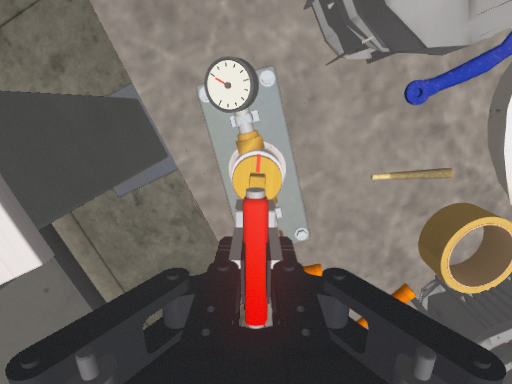

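The key is held with the bar upright in the image at (256,260). The rig lies ahead, with the collar at (256,178) and its line nearly parallel to the bar.

```bash
cat > m2.py <<'E'
from h import *
from scipy.optimize import least_squares
w=cam('wrist');im=w[0];hsv=cv2.cvtColor(im,cv2.COLOR_RGB2HSV);H,S,V=[hsv[...,i].astype(int) for i in range(3)]
s=sense();Rt=q2R(s['tool_rot']);p=np.array(s['position'])
red=((H<7)|(H>172))&(S>130)&(V>60)
b=red.copy();b[:192]=0
ys,xs=np.where(b)
mid=[(xs[ys==y].min()+xs[ys==y].max())/2 for y in (210,310)];print('bar',ys.min(),ys.max(),mid,[int((ys==y).sum()) for y in (205,225,250,280,310,322)])
def toolray(uv,zt):
    P0=ray(w,uv,0.0);e=w[3];a=(e-p)@Rt;d=(P0-e)@Rt;return a+d*((zt-a[2])/d[:,2])[:,None]
for z in (.048,.050,.052): print(z,toolray([[mid[0],ys.min()],[mid[1],ys.max()]],z).round(4).tolist())
r=red.copy();r[192:]=0;r[:140]=0;r[:,:235]=0;r[:,285:]=0
y2,x2=np.where(r);P=ray(w,np.c_[x2,y2],.064)[:,:2];ww,v=np.linalg.eigh(np.cov(P.T));print(len(P),'line',P.mean(0),np.degrees(np.arctan2(v[1,1],v[0,1]))%180,np.sqrt(12*ww))
col=((S>110)&(V>110)&(H<30)&(H>=7));col[:150]=0;col[200:]=0;col[:,:225]=0;col[:,290:]=0
pts=[]
for y in range(165,190,2):
    x=np.where(col[y])[0]
    if len(x)>10: pts+= [[x.min()-.5,y],[x.max()+.5,y]]
Q=ray(w,pts,.064)[:,:2]
f=least_squares(lambda c:np.hypot(*(Q-c).T)-.023,[.4645,-.159],loss='soft_l1',f_scale=.001);print('collar',f.x,np.abs(f.fun).max(),len(Q))
print('pos',p,'yaw',np.degrees(np.arctan2(Rt[1,0],Rt[0,0])),Rt[:,2])
E
python3 m2.py
```

```text
bar 197 325 [np.float64(255.0), np.float64(255.5)] [26, 25, 22, 21, 22, 20]
0.048 [[0.035, 0.0005, 0.048], [-0.0337, 0.0008, 0.048]]
0.05 [[0.0344, 0.0004, 0.05], [-0.0355, 0.0008, 0.05]]
0.052 [[0.0337, 0.0004, 0.052], [-0.0373, 0.0008, 0.052]]
53 line [ 0.47191811 -0.14477489] 59.82277792921058 [0.00283135 0.01607438]
collar [ 0.46397805 -0.15944972] 0.0008692620471930715 26
pos [ 0.46006005 -0.16664337  0.24682072] yaw 64.96005317564358 [-0.00249835  0.01087573 -0.99993774]
```

```bash
cat > k.py <<'E'
from h import *
s=sense();Rt=q2R(s['tool_rot']);p=np.array(s['position'])
k=p+Rt@np.array([-.002,.0007,.1225]);kd=Rt@np.array([-.0227,.002,1])
print('key end',k.round(4),'axis',kd.round(3),'need tool cm',(Rt.T@(np.array([.4643,-.1594,k[2]])-k)*100).round(2),'yaw',np.degrees(np.arctan2(Rt[1,0],Rt[0,0])).round(2),'tz',Rt[:,2].round(3),'F',s['wrist_force'].round(1),'M',s['torque'].round(2),s['gripper_width'].round(4),'t',s['time'],'j6',s['joint_pos'][5].round(2))
E
python3 -m handwheel '{"hand":[-1,-1,-1,-1],"xyz":[[0.9,0.1,0],[0,0,1.5],[0,0,1.0],[0,0,0]],"spin":[0.06,0,0,0]}' | tail -0
python3 k.py
```

```text
Exception ignored on flushing sys.stdout:
BrokenPipeError: [Errno 32] Broken pipe
Traceback (most recent call last):
  File "k.py", line 4, in <module>
    print('key end',k.round(4),'axis',kd.round(3),'need tool cm',(Rt.T@(np.array([.4643,-.1594,k[2]])-k)*100).round(2),'yaw',np.degrees(np.arctan2(Rt[1,0],Rt[0,0])).round(2),'tz',Rt[:,2].round(3),'F',s['wrist_force'].round(1),'M',s['torque'].round(2),s['gripper_width'].round(4),'t',s['time'],'j6',s['joint_pos'][5].round(2))
                                                                                                                                                                                                                                                           ^^^^^^^^^^^^^^^^^^^^^^^^
AttributeError: 'float' object has no attribute 'round'
```

```bash
sed -i "s/s\['gripper_width'\].round(4)/round(s['gripper_width'],4)/" k.py; python3 k.py
```

```text
key end [ 0.4631 -0.1593  0.096 ] axis [-0.014 -0.009 -1.   ] need tool cm [ 0.04  0.11 -0.  ] yaw 61.11 tz [-0.005  0.012 -1.   ] F [-0.   0.5 -2. ] M [ 0.01 -0.03  0.03] 0.0097 t 7.525 j6 0.12
```

```bash
python3 -m handwheel '{"hand":[-1,-1,-1],"xyz":[[0,0.1,1.0],[0,0,0.6],[0,0,0]],"spin":[0,0,0]}'; python3 k.py
python3 - <<'E'
from h import *
w=cam('wrist');save(cv2.resize(w[0][100:300,150:362],(636,600),interpolation=cv2.INTER_CUBIC),'w5.png')
E
```

```text
time: 7.9
position: [0.4648, -0.1592, 0.2013]
tool_rot: [-0.006, 0.861, 0.508, 0.001]
wrist_force: [0.7, -0.6, -1.4]
gripper_width: 0.01
key end [ 0.4639 -0.1598  0.0788] axis [-0.014 -0.009 -1.   ] need tool cm [0.06 0.02 0.  ] yaw 61.1 tz [-0.005  0.012 -1.   ] F [ 0.7 -0.6 -1.4] M [-0.02  0.02  0.05] 0.01 t 7.9 j6 0.12
```

View pics/w5.png

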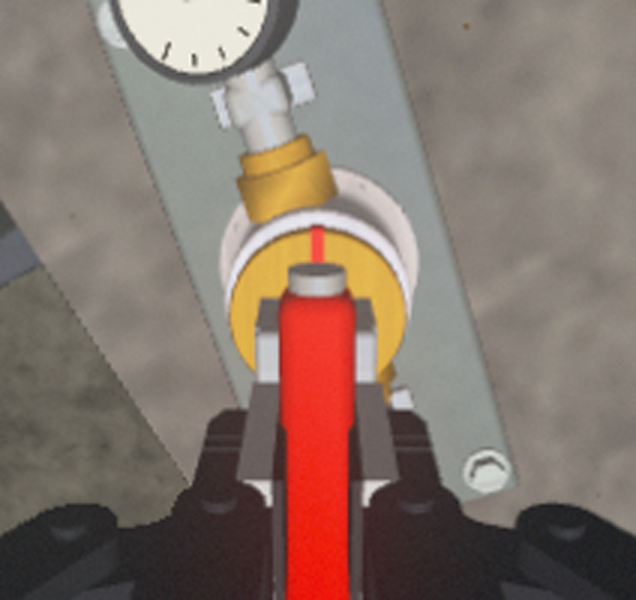

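The bar is aligned with the collar's red line (crop column 318), so I'm lowering the key on.

```bash
python3 -m handwheel '{"hand":[-1,-1,-1],"xyz":[[0.05,0,0.5],[0,0,0.4],[0,0,0]],"spin":[0,0,0]}' 120; python3 k.py;python3 -m handwheel '{"hand":[-1,-1,-1],"xyz":[[0,0,0.35],[0,0,0.2],[0,0,0]],"spin":[0,0,0]}'; python3 k.py
```

```text
time: 8.32
position: [0.4654, -0.1585, 0.1926]
tool_rot: [-0.006, 0.861, 0.508, 0.002]
wrist_force: [0.4, 1.6, -2.8]
gripper_width: 0.0093
key end [ 0.4646 -0.1592  0.0701] axis [-0.013 -0.009 -1.   ] need tool cm [-0.04 -0.02 -0.  ] yaw 61.11 tz [-0.003  0.012 -1.   ] F [ 0.4  1.6 -2.8] M [ 0.31 -0.17 -0.01] 0.0093 t 8.325 j6 0.12
time: 8.7
position: [0.4655, -0.1584, 0.1869]
tool_rot: [-0.006, 0.861, 0.508, 0.002]
wrist_force: [0.3, 0.8, -3.1]
gripper_width: 0.0096
key end [ 0.4648 -0.1591  0.0644] axis [-0.012 -0.009 -1.   ] need tool cm [-0.06 -0.03 -0.  ] yaw 61.12 tz [-0.003  0.012 -1.   ] F [ 0.3  0.8 -3.1] M [ 0.2  -0.15  0.02] 0.0096 t 8.7 j6 0.12
```

```bash
python3 -m handwheel '{"hand":[-1,-1],"xyz":[[0,0,0.1],[0,0,0.1]],"spin":[0,0]}'; python3 k.py;python3 -m handwheel '{"hand":[-1,-1],"xyz":[[0,0,0.1],[0,0,0.1]],"spin":[0,0]}'; python3 k.py
```

```text
time: 8.95
position: [0.4658, -0.1585, 0.1857]
tool_rot: [-0.005, 0.861, 0.508, 0.002]
wrist_force: [-2.3, 1.8, 11.8]
gripper_width: 0.0094
key end [ 0.4652 -0.1592  0.0632] axis [-0.011 -0.01  -1.   ] need tool cm [-0.06 -0.07 -0.  ] yaw 61.11 tz [-0.002  0.011 -1.   ] F [-2.3  1.8 11.8] M [0.4  0.34 0.01] 0.0094 t 8.95 j6 0.12
time: 9.2
position: [0.4661, -0.1586, 0.1857]
tool_rot: [-0.005, 0.861, 0.508, 0.003]
wrist_force: [-4.8, 3.3, 9.9]
gripper_width: 0.0096
key end [ 0.4657 -0.1594  0.0632] axis [-0.009 -0.01  -1.   ] need tool cm [-0.07 -0.13  0.  ] yaw 61.11 tz [-0.     0.011 -1.   ] F [-4.8  3.3  9.9] M [0.67 0.75 0.  ] 0.0096 t 9.2 j6 0.12
```

```bash
python3 -m handwheel '{"hand":[-1,-1],"xyz":[[0,-0.06,0.15],[0,-0.04,0.2]],"spin":[0,0]}'; python3 k.py;python3 -m handwheel '{"hand":[-1,-1],"xyz":[[0,-0.04,0.21],[0,-0.04,0.21]],"spin":[0,0]}'; python3 k.py
```

```text
time: 9.45
position: [0.466, -0.1585, 0.1855]
tool_rot: [-0.003, 0.861, 0.508, 0.004]
wrist_force: [-5.2, 3.4, 20.2]
gripper_width: 0.0095
key end [ 0.466  -0.1594  0.063 ] axis [-0.006 -0.012 -1.   ] need tool cm [-0.08 -0.15 -0.  ] yaw 61.11 tz [ 0.003  0.009 -1.   ] F [-5.2  3.4 20.2] M [0.64 0.98 0.02] 0.0095 t 9.45 j6 0.12
time: 9.7
position: [0.4661, -0.1584, 0.1855]
tool_rot: [-0.001, 0.861, 0.508, 0.005]
wrist_force: [-7.4, 4.0, 20.4]
gripper_width: 0.0093
key end [ 0.4665 -0.1596  0.0629] axis [-0.003 -0.014 -1.   ] need tool cm [-0.09 -0.21 -0.  ] yaw 61.11 tz [ 0.007  0.007 -1.   ] F [-7.4  4.  20.4] M [ 0.69  1.43 -0.02] 0.0093 t 9.7 j6 0.12
```

```bash
python3 -m handwheel '{"hand":[-1,-1,-1],"xyz":[[0,-0.10,0.22],[0,-0.10,0.25],[0,-0.10,0.27]],"spin":[0,0.1,0.1]}'; python3 k.py
```

```text
time: 10.07
position: [0.4653, -0.1578, 0.185]
tool_rot: [0.002, 0.909, 0.418, 0.007]
wrist_force: [-2.9, 0.7, 20.1]
gripper_width: 0.0096
key end [ 0.4663 -0.1594  0.0625] axis [ 0.001 -0.015 -1.   ] need tool cm [-0.13 -0.15 -0.  ] yaw 49.39 tz [ 0.015  0.003 -1.   ] F [-2.9  0.7 20.1] M [0.22 0.59 0.16] 0.0096 t 10.075 j6 0.32
```

```bash
python3 -m handwheel '{"hand":[-1,-1],"xyz":[[0,-0.08,0.29],[0,-0.08,0.30]],"spin":[0.1,0.1]}'; python3 k.py;  python3 -m handwheel '{"hand":[-1,-1],"xyz":[[0,-0.08,0.30],[0,-0.08,0.30]],"spin":[0.1,0.1]}'; python3 k.py
```

```text
time: 10.32
position: [0.4655, -0.1576, 0.1839]
tool_rot: [0.003, 0.947, 0.322, 0.009]
wrist_force: [-6.0, 0.1, 22.1]
gripper_width: 0.0093
key end [ 0.4668 -0.1595  0.0614] axis [ 0.003 -0.016 -1.   ] need tool cm [-0.19 -0.16 -0.01] yaw 37.56 tz [ 0.02 -0.   -1.  ] F [-6.   0.1 22.1] M [-0.01  1.12  0.17] 0.0093 t 10.325 j6 0.53
time: 10.58
position: [0.4658, -0.1575, 0.183]
tool_rot: [0.005, 0.975, 0.223, 0.012]
wrist_force: [-7.8, -0.4, 24.6]
gripper_width: 0.0092
key end [ 0.4674 -0.1596  0.0605] axis [ 0.006 -0.016 -1.   ] need tool cm [-0.27 -0.15 -0.01] yaw 25.73 tz [ 0.025 -0.005 -1.   ] F [-7.8 -0.4 24.6] M [-0.07  1.62  0.17] 0.0092 t 10.575 j6 0.74
```

```bash
python3 -m handwheel '{"hand":[-1,-1],"xyz":[[-0.08,-0.1,0.28],[-0.08,-0.1,0.28]],"spin":[0.1,0.1]}'; python3 k.py;  python3 -m handwheel '{"hand":[-1,-1],"xyz":[[-0.08,-0.08,0.28],[-0.08,-0.08,0.28]],"spin":[0.1,0.1]}'; python3 k.py
```

```text
time: 10.82
position: [0.4648, -0.1575, 0.1823]
tool_rot: [0.006, 0.993, 0.121, 0.015]
wrist_force: [-5.6, -0.8, 19.5]
gripper_width: 0.0096
key end [ 0.4668 -0.1597  0.0599] axis [ 0.009 -0.016 -1.   ] need tool cm [-0.23 -0.09 -0.01] yaw 13.9 tz [ 0.031 -0.009 -0.999] F [-5.6 -0.8 19.5] M [-0.16  0.91  0.25] 0.0096 t 10.825 j6 0.95
time: 11.08
position: [0.4643, -0.1575, 0.1813]
tool_rot: [0.007, 1.0, 0.018, 0.018]
wrist_force: [-5.6, -1.5, 19.0]
gripper_width: 0.0096
key end [ 0.4667 -0.16    0.0588] axis [ 0.013 -0.016 -1.   ] need tool cm [-0.24 -0.06 -0.01] yaw 2.07 tz [ 0.036 -0.014 -0.999] F [-5.6 -1.5 19. ] M [-0.37  0.97  0.33] 0.0096 t 11.075 j6 1.16
```

```bash
python3 -m handwheel '{"hand":[-1,-1],"xyz":[[-0.1,-0.04,0.31],[-0.1,-0.04,0.31]],"spin":[0.1,0.1]}'; python3 k.py
cat > line.py <<'E'
from h import *
import sys
w=cam('wrist');im=w[0];hsv=cv2.cvtColor(im,cv2.COLOR_RGB2HSV);H,S,V=[hsv[...,i].astype(int) for i in range(3)]
save(cv2.resize(im[100:300,150:362],(636,600),interpolation=cv2.INTER_CUBIC),sys.argv[1])
red=(((H<7)|(H>172))&(S>130)&(V>60)).astype(np.uint8)
n,l,st,ce=cv2.connectedComponentsWithStats(red)
for i in range(1,n):
    if st[i,4]>8:
        ys,xs=np.where(l==i);P=ray(w,np.c_[xs,ys],.060)[:,:2];ww,v=np.linalg.eigh(np.cov(P.T));d=P.mean(0)-[.4643,-.1594]
        print(st[i],P.mean(0),'pca',np.degrees(np.arctan2(v[1,1],v[0,1])),'from centre',np.degrees(np.arctan2(*d[::-1])))
E
python3 line.py w6.png
```

```text
time: 11.32
position: [0.4638, -0.1581, 0.1801]
tool_rot: [0.007, 0.996, -0.085, 0.021]
wrist_force: [-6.3, -0.7, 21.2]
gripper_width: 0.0095
key end [ 0.4668 -0.1607  0.0576] axis [ 0.019 -0.016 -1.   ] need tool cm [-0.26 -0.08 -0.01] yaw -9.76 tz [ 0.042 -0.018 -0.999] F [-6.3 -0.7 21.2] M [-0.06  1.27  0.28] 0.0095 t 11.325 j6 1.36
[ 242  196   26  131 2917] [ 0.43085778 -0.15370091] pca 170.81000813401857 from centre 170.3287964500033
[128 224   7   7  13] [ 0.47312399 -0.06933016] pca 123.50551113001936 from centre 84.40468459762404
```

View pics/w6.png

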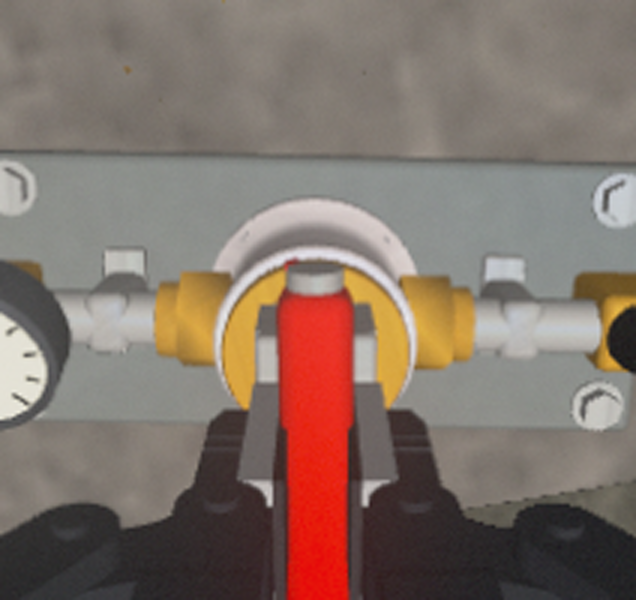

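The red line's tip shows just left of the bar's front end, at crop (292,262). So the plug lags the key by the socket's play, and I'll work out how much.

Run:
```python
from h import *
w=cam('wrist')
for z in (.058,.06):
    P=ray(w,[[247.3,187.3]],z)[0,:2];d=P-[.4643,-.1594];print(P,np.linalg.norm(d),np.degrees(np.arctan2(*d[::-1])))
B=ray(w,np.array([[13,187],[618,199],[598,406]])/3+[150,100],.012)[:,:2];d=B[0]-B[1];print(np.degrees(np.arctan2(*d[::-1])),B)
# visible collar sides
Q=ray(w,np.array([[222,335],[413,335]])/3+[150,100],.06)[:,:2];print(Q,Q.mean(0),np.linalg.norm(Q[0]-Q[1]))
```

```text
[ 0.48760018 -0.1579145 ] 0.023347480983931537 3.6479469008966796
[ 0.48807195 -0.15803414] 0.023811154628390153 3.2884172077952782
78.71257564210343 [[ 0.51243977 -0.08088737]
 [ 0.47849454 -0.25096092]
 [ 0.41543261 -0.23926235]]
[[ 0.47345329 -0.1384724 ]
 [ 0.46537258 -0.18314212]] [ 0.46941294 -0.16080726] 0.04539473489977417
```

```bash
python3 -m handwheel '{"hand":[-1,-1],"xyz":[[-0.1,-0.04,0.29],[-0.1,-0.04,0.27]],"spin":[0.1,0.1]}'; python3 k.py; python3 line.py w7.png
```

```text
time: 11.68
position: [0.4634, -0.1583, 0.1797]
tool_rot: [0.007, 0.982, -0.186, 0.025]
wrist_force: [-8.8, -1.1, 24.8]
gripper_width: 0.0097
key end [ 0.467  -0.161   0.0573] axis [ 0.025 -0.017 -1.   ] need tool cm [-0.31 -0.05 -0.02] yaw -21.47 tz [ 0.047 -0.023 -0.999] F [-8.8 -1.1 24.8] M [-0.14  1.78  0.38] 0.0097 t 11.675 j6 1.57
[ 242  196   26  131 2926] [ 0.43353381 -0.14685366] pca 159.16123525257865 from centre 157.81454288802846
[138 247   4   8  11] [ 0.47291514 -0.06978337] pca 127.2786215860451 from centre 84.508845568086
```

View pics/w7.png

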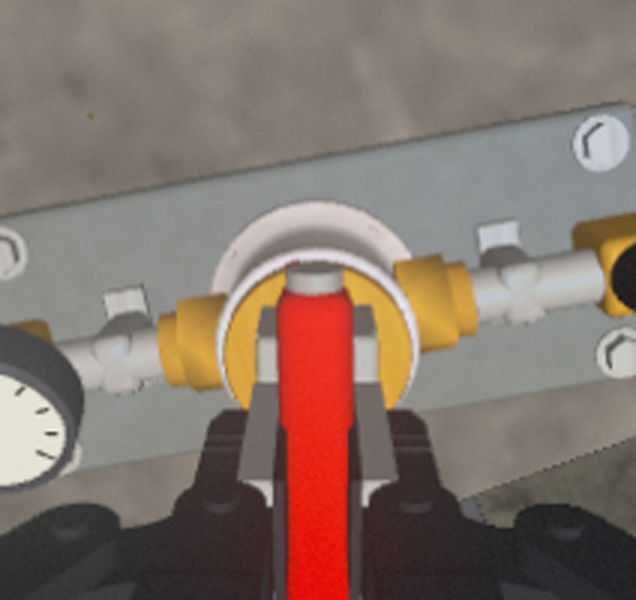

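```bash
python3 -m handwheel '{"hand":[-1,-1,-1],"xyz":[[-0.12,-0.04,0.24],[-0.12,-0.04,0.24],[-0.12,-0.04,0.23]],"spin":[0.03,0.02,0]}'; python3 k.py;  python3 - <<'E'
from h import *
w=cam('wrist');save(cv2.resize(w[0][170:230,220:295],(750,600),interpolation=cv2.INTER_CUBIC),'w8.png')
hsv=cv2.cvtColor(w[0],cv2.COLOR_RGB2HSV);H,S,V=[hsv[...,i].astype(int) for i in range(3)]
red=(((H<9)|(H>170))&(S>110)&(V>60));red[196:]=0;red[:180]=0;red[:,:235]=0;red[:,275:]=0
ys,xs=np.where(red);print(list(zip(xs,ys)))
if len(xs):
    d=ray(w,[[xs.mean(),ys.mean()]],.058)[0,:2]-[.4643,-.1594];print(np.linalg.norm(d),np.degrees(np.arctan2(*d[::-1])))
E
```

```text
time: 12.1
position: [0.4623, -0.1577, 0.1799]
tool_rot: [0.009, 0.976, -0.214, 0.029]
wrist_force: [-5.8, 0.3, 20.3]
gripper_width: 0.0092
key end [ 0.4668 -0.1611  0.0575] axis [ 0.032 -0.022 -1.   ] need tool cm [-0.29 -0.05 -0.02] yaw -24.75 tz [ 0.054 -0.03  -0.998] F [-5.8  0.3 20.3] M [0.06 1.34 0.28] 0.0092 t 12.1 j6 1.63
[(np.int64(248), np.int64(187)), (np.int64(245), np.int64(188))]
0.023661531985628783 -8.62498397851875
```

View pics/w8.png

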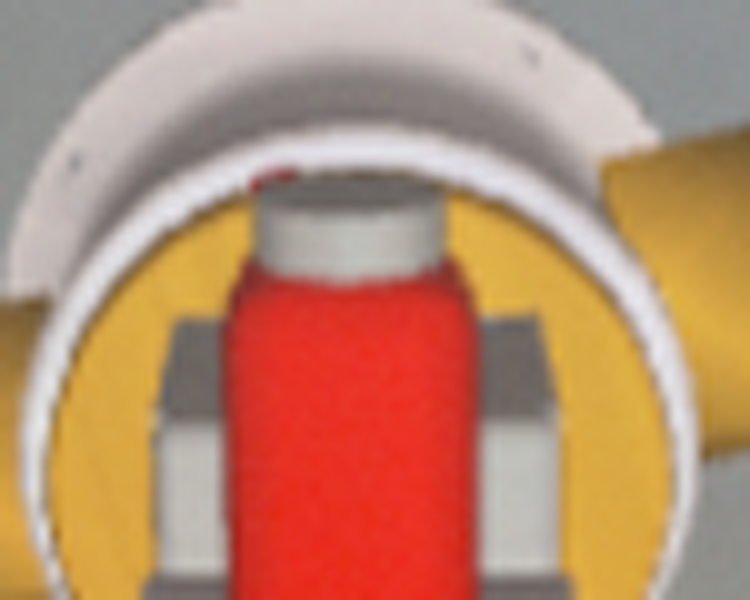

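```bash
python3 -m handwheel '{"hand":[-1,-1,-1],"xyz":[[-0.12,-0.06,0.26],[-0.12,-0.06,0.26],[-0.12,-0.06,0.26]],"spin":[0.02,0.02,0.01]}'; python3 k.py; python3 -m handwheel '{"hand":[-1,-1,-1],"xyz":[[-0.1,0,0.1],[-0.05,0,0],[0,0,0]],"spin":[-0.02,-0.03,0]}'; python3 k.py
```

```text
time: 12.52
position: [0.4618, -0.1569, 0.1798]
tool_rot: [0.011, 0.97, -0.239, 0.034]
wrist_force: [-8.6, -1.2, 23.4]
gripper_width: 0.0095
key end [ 0.4672 -0.1612  0.0575] axis [ 0.04  -0.029 -0.999] need tool cm [-0.34 -0.02 -0.02] yaw -27.65 tz [ 0.061 -0.037 -0.997] F [-8.6 -1.2 23.4] M [-0.27  1.81  0.28] 0.0095 t 12.525 j6 1.68
time: 12.9
position: [0.4603, -0.1567, 0.1806]
tool_rot: [0.013, 0.976, -0.214, 0.034]
wrist_force: [-1.3, 0.7, 0.8]
gripper_width: 0.0093
key end [ 0.4657 -0.1613  0.0583] axis [ 0.04  -0.032 -0.999] need tool cm [-0.21 -0.12 -0.02] yaw -24.69 tz [ 0.061 -0.039 -0.997] F [-1.3  0.7  0.8] M [0.3  0.42 0.12] 0.0093 t 12.9 j6 1.63
```

```bash
python3 -m handwheel '{"hand":[-0.5,0,0.6,1,1],"xyz":[[0,0,0],[0,0,0],[0,0,0],[0,0,0],[0,0,0]],"spin":[0,0,0,0,0]}'; python3 -m handwheel '{"hand":[1,1,1,1,1],"xyz":[[0,0,-1],[0,0,-2],[0,0,-4],[0,0,-4],[0,0,0]],"spin":[0,0,0,0,0]}'; python3 k.py
python3 - <<'E'
from h import *
w=cam('wrist');b=cam('scene')
u=proj(b,[[.464,-.159,.06]])[0].astype(int);print(u)
x0,y0=max(u[0]-40,0),max(u[1]-45,0)
A=w[0][0:300,106:406];Bc=b[0][y0:y0+75,x0:x0+50]
save(np.hstack([cv2.resize(A,(500,500)),cv2.resize(Bc,(300,500),interpolation=cv2.INTER_CUBIC)[:500]]),'w9.png')
E
```

```text
time: 13.52
position: [0.4606, -0.1569, 0.1804]
tool_rot: [0.013, 0.976, -0.214, 0.034]
wrist_force: [-0.6, 0.5, -0.4]
gripper_width: 0.0856
time: 14.15
position: [0.4533, -0.1523, 0.2963]
tool_rot: [0.013, 0.976, -0.214, 0.035]
wrist_force: [-0.3, 0.2, 0.2]
gripper_width: 0.0855
key end [ 0.4589 -0.157   0.174 ] axis [ 0.041 -0.032 -0.999] need tool cm [ 0.59 -0.01  0.04] yaw -24.76 tz [ 0.063 -0.04  -0.997] F [-0.3  0.2  0.2] M [-0.    0.02  0.01] 0.0855 t 14.15 j6 1.63
[321 169]
```

View pics/w9.png

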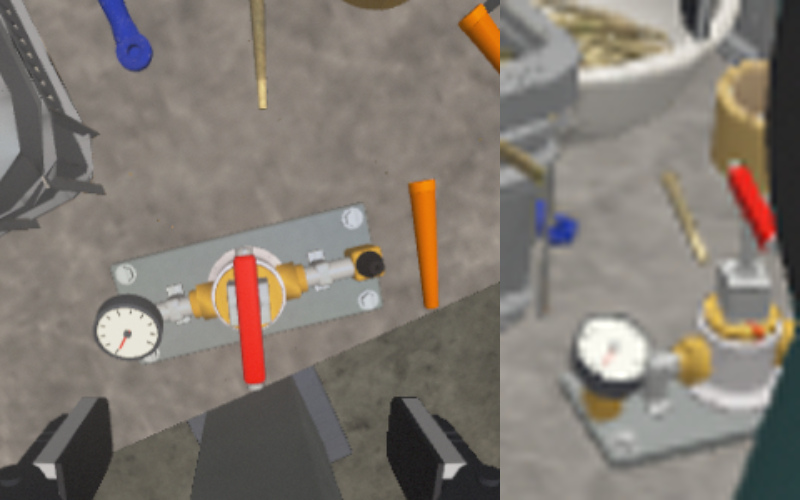

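The key stands on the square, bar at (250,320). The scene view shows the red line's near end on the collar at (757,330). I've used all my picture views, so the remaining checks are numeric.

```bash
cat > chk.py <<'E'
from h import *
c0=np.array([.4643,-.1594])
for nm in ('wrist','scene'):
    c=cam(nm);hsv=cv2.cvtColor(c[0],cv2.COLOR_RGB2HSV);H,S,V=[hsv[...,i].astype(int) for i in range(3)]
    red=(((H<8)|(H>171))&(S>120)&(V>60)).astype(np.uint8)
    n,l,st,ce=cv2.connectedComponentsWithStats(red,connectivity=8)
    u=proj(c,[[.4643,-.1594,.058]])[0];print(nm,'collar px',u.round(1))
    for i in range(1,n):
        if np.hypot(*(ce[i]-u))<60 and st[i,4]>1:
            out=[]
            for z in (.058,.060):
                P=ray(c,[ce[i]],z)[0,:2]-c0;out.append((np.linalg.norm(P).round(4),np.degrees(np.arctan2(*P[::-1])).round(1)))
            print(st[i],ce[i].round(1),out)
    # expected pixels of the -x line end for several angles
    if nm=='scene':
        for a in (-25,-17,-10,-3,5): 
            v=np.array([np.cos(np.radians(a)),np.sin(np.radians(a))]);print(a,[proj(c,[[*(c0-v*r),.058]])[0].round(1).tolist() for r in (.014,.022)])
E
python3 chk.py
```

```text
wrist collar px [254.9 177.2]
[ 246  152   19   79 1041] [255.2 190.8] [(np.float64(0.0154), np.float64(156.6)), (np.float64(0.0149), np.float64(156.6))]
scene collar px [321.  169.6]
[319 149   8  12  47] [322.5 153.9] [(np.float64(0.1094), np.float64(-40.9)), (np.float64(0.1062), np.float64(-40.9))]
-25 [[321.9, 171.8], [322.4, 173.1]]
-17 [[322.4, 171.8], [323.2, 173.0]]
-10 [[322.8, 171.7], [323.9, 172.9]]
-3 [[323.2, 171.6], [324.5, 172.7]]
5 [[323.6, 171.4], [325.2, 172.5]]
```

```bash
python3 -m handwheel '{"hand":[1,1,1],"xyz":[[0,5,-1],[0,5,-1],[0,0,0]],"spin":[0,0,0]}';python3 - <<'E'
from h import *
c0=np.array([.4643,-.1594])
c=cam('wrist');hsv=cv2.cvtColor(c[0],cv2.COLOR_RGB2HSV);H,S,V=[hsv[...,i].astype(int) for i in range(3)]
red=(((H<8)|(H>171))&(S>110)&(V>60)).astype(np.uint8)
n,l,st,ce=cv2.connectedComponentsWithStats(red,connectivity=8)
u=proj(c,[[*c0,.058]])[0];print(u)
for i in range(1,n):
    if np.hypot(*(ce[i]-u))<80:
        P=ray(c,[ce[i]],.058)[0,:2]-c0;ys,xs=np.where(l==i);Q=ray(c,np.c_[xs,ys],.058)[:,:2]
        a='' 
        if len(Q)>5: w,v=np.linalg.eigh(np.cov(Q.T));a=np.degrees(np.arctan2(v[1,1],v[0,1]))
        print(st[i],np.linalg.norm(P).round(4),np.degrees(np.arctan2(*P[::-1])).round(1),'pca',a)
# rig centre & pipe check from circles
cv2.imwrite('pics/w10.png',c[0][:,:,::-1])
E
```

```text
time: 14.72
position: [0.4082, -0.2437, 0.3093]
tool_rot: [0.011, 0.976, -0.213, 0.029]
wrist_force: [-0.2, 0.6, -0.6]
gripper_width: 0.0856
[166.98445004 171.24455397]
[ 133  146   26   75 1085] 0.0295 92.8 pca 159.8974407821533
[160 152   5  10  22] 0.0175 -8.9 pca 166.1895691960682
[171 187   4   4  11] 0.0211 169.0 pca -179.94328608214232
[ 98 195   2   6   7] 0.0908 85.6 pca 134.38051977037293
```

```bash
python3 -c "
from cell import *
print(finish_job())"
```

```text
the job is handed in; nothing more can be done
None
```

The plug is turned shut and I judge the collar fully home, with the key left standing on the square. I handed the job in at about 15 s on the robot's clock.

I took the red-handled T-key from the white holder; the orange T lying loose was the only lookalike. I set the key over the plug's square and turned it clockwise under pressure.

**Last checks**
- **Line angle:** with the gripper lifted clear, both visible ends of the red line put it at -10.0°. Square across the pipe (which lies at about 80°) is -10°, so it is within about 1°.
- **Collar home:** the key sank about 5.8 mm in all. It then stopped sinking while I kept turning, and the force rose. I judged the collar home from this, as I had no direct close view of the gap.
- **Key:** it stands on the square, with the arm raised clear of everything.
- **Bystanders:** in the pictures I took, nothing looked moved or touched. I did not measure the loose objects again afterwards.

**What was not perfect**
- **Pressing force:** including the key's weight, it was about 21–26 N while turning, going once slightly over the 25 N asked. In a few rows it was a little under 22 N.
- **Tilt:** the tool leaned up to about 4° during the press, with side forces up to about 9 N, because the moves give no way to correct tilt.
- **Socket play:** the plug lagged the key by about 12°, so I turned the key that much further.

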